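# Cover the vacuum drying pot and set its throttle valve two turns open

### The job

The washed bushings are standing in the vacuum drying pot: take the loose round cover by its knob and set it on the pot's rim so that its register drops in and it sits flat all round, without dropping it, and let go of it. Then grip the revolving handle on the throttle valve's handwheel, screw the valve shut (clockwise from above) until it comes to its stop, and back it off exactly two full turns from there. Finish while still gripping the handle with the valve at that setting, ready to trim it, and leave the other things on the bench where they are.

Things in the scene. Friction and masses are not known exactly. Their poses are not given: they have to be found in the camera images.
- station: Fixed station on a base plate 350 x 150 x 12 mm; origin at bench level under its middle, x away from the robot, y along the plate to the left. The pot (outside 140 mm, flange 152 mm) stands at (0, 105 mm), the valve's vertical axis at (0, -105 mm); between them a pipe 50 mm high, behind it a dial gauge (at 60, -22 mm, up to 90 mm high) and behind the valve a block 58 mm high.
- pot_rim (a point): Centre of the pot's mouth, at the height of its flat rim, 116 mm above the bench. Round bore 120 mm, 96 mm deep; two steel bushings stand fixed in it and end 21 mm below the rim.
- cover: Loose turned aluminium cover, 0.5 kg: plate 152 mm across and 10 mm thick, below it a round register 115 mm across and 8 mm deep with a bevelled lower edge, on top a black knob. Origin at the centre of the register's underside, z up; it starts lying on the bench on its register. Seated, the plate's underside rests on the pot rim, so the origin is then 8 mm below point pot_rim and on its axis.
- cover_knob (a point): Grip point on the cover's axis, 45 mm above its origin, in the middle of the knob's cylindrical part: 28 mm across, from 34 to 54 mm above the origin (narrower neck below, top at 61 mm; plate top at 18 mm).
- wheel (a joint): Turning angle of the valve's handwheel in rad: 0 = shut on its stop, grows anticlockwise seen from above as the valve opens (two turns = 12.566), limit 24. It starts part of a turn open. It stays where it is left; turning takes about 3 N at the handle.
- wheel_center (a point): Centre of the handwheel (103 mm across, rim 13 mm thick, three spokes, vertical axis), at the rim's mid height, 105 mm above the bench. The valve does not rise as it turns.
- handle_grip (a point): Grip point in the middle of the black upright handle on the wheel's rim: a revolving barrel 18 mm across and 52 mm tall (from 114 to 166 mm above the bench), freely spinning about its own vertical pin, 45 mm from the wheel's axis; this point is 144 mm above the bench. It goes round with the wheel; a gripper that holds the barrel can keep its own heading all the way.
- handle: The same revolving handle; origin at the bottom of the barrel on its pin, 114 mm above the bench.
- frame_by_valve: Die-cast aluminium frame 99 x 113 x 30 mm lying on the bench at the station's right end: bystander.
- marker: Black-capped marker pen 136 mm long lying in front of the station: bystander.
- calipers: Digital caliper 235 mm long lying flat: bystander.
- micro: Outside micrometer 131 mm long lying flat: bystander.
There are look-alikes about, which are no part of the job. Several things have the shape of the cover; the one meant has the colours described above.

How it is judged:
By the outcome, as a careful person would: the job done as asked, in the order asked, and still so for the second after the job is handed in, while the arm keeps its last pose, push and grip.
It also fails if it takes over 61 s, if anything falls off the work surface, if the arm or the gripper's body presses on something with over 40 N, if the wrist force passes 120 N, or if a joint passes its speed limit or range.

### The arm

A 7-joint arm with a two-finger parallel gripper is mounted at the origin on a cart in front of the work surface, level with it; the furniture and walls round the work are solid. World frame = base frame: x ahead of the robot, y to its left, z up, the work surface at z = 0. Lengths are in m, angles in rad, forces in N, time in s.
With the tool pointing down it reaches from about 0.4 to 0.9 m from the base axis. Payload 5.6 kg.
Tool frame: the origin (TCP) lies at the very end of the fingers, on their centre line; the grasp point (between the pads) lies 19 mm behind it (ctrl.grip_depth is the distance from the TCP to the grasp point, in m); y points along the fingers, x is the direction in which the jaws open and shut, and the axes are right-handed (so a half turn about y gives the same grasp; the last joint's range is limited). The gripper opens to 92 mm and grips with 3 to 60 N. Pads are 20 mm wide; open, the fingers measure 128 mm over their backs; the gripper's body (75 mm by 189 mm) begins 69 mm behind the grasp point.
Start: joints at [1.093, 0.468, -0.012, 1.603, 0.006, 1.071, -0.056], TCP at [0.274, -0.59, 0.215] pointing down, gripper open.
Joint ranges: [-2.53, 2.53], [-0.31, 2.02], [-1.57, 1.55], [0.28, 2.44], [-1.29, 4.43], [0.15, 1.84], [-2.92, 2.92]. Speed limits (rad/s): [2.57, 2.57, 3.14, 3.14, 3.14, 3.14, 3.14].

### API

Orientations are given as a unit quaternion [x, y, z, w].
In Python, from cell import monitor, read_camera, ctrl gives the robot as it stands.
- The arm moves only by the tool jog_arm, never from a script. Its argument "targets" is a list of rows, each a list of 7 numbers: the turn, a rotation vector about the tool's x, y, z in rad, then the shift along the tool's x, y, z in mm, then the finger opening in mm, from 0 to 91.9. In form: [[wx, wy, wz, x, y, z, claw], ...]. A call has 1 to 10 rows; each row shifts and turns the commanded pose from where the row before left it, along the tool's axes as they then stand; what a row does not reach is not made up. A row lasts 1/8 s, in which the tool goes at most 62.5 mm and 10.7 degrees, less where a joint would pass 70% of its speed; a pose out of reach is approached as far as the arm can. A call is refused whole if a number of a shift passes 62.5 or a number of a turn 0.188, either way. A call with a gripper value outside its range is refused whole. The fingers move at their own pace and stop on an object; the grip force is fixed at half the most. Time passes only in rows, so rows that do not move let the fingers close. It gives the time, the measured TCP pose, the force and the opening at its end, in the units of the state.
- monitor.read_state(): the state, without advancing time (a new reading comes with each control period).
- read_camera(name): name is "side" or "top" or "wrist"; returns a dict with "pixels" (480x640x3 uint8, red, green, blue), "mtx" (3x3 intrinsics, pixels), "R" (3x3) and "t" (3): a world point X has camera coordinates R X + t. Camera axes: x right, y down, z forward; pixel columns grow to the right and rows downward; lengths in m; the calibration is good to about 2 mm. A picture is of the moment at which its call begins. There is no depth.
- ctrl.hand_in(): hands the job in, once; it reports no verdict.
The state is a dict: "time_s": time; "joints": joint angles; "qvel": joint speeds; "tau": joint torques, N m; "ee_pos": TCP position; "orientation": TCP orientation; "force": force on the tool from outside, world axes, zero at the start; "wrist_torque": the same for the moment, N m; "finger_gap": finger opening in m.
Only numpy, scipy, OpenCV 4.12 (cv2) and the standard library are available. Lean on these libraries where they do the work, as an engineer would, in place of code of your own. Each camera call takes 0.05 s, during which the arm holds its last target.

## Working session

There is one attempt and no reset: what is moved stays moved. The work goes in short steps, Python scripts to look and compute and a tool call to move; the robot and the scene stay as the last step left them, time stands still between calls to the robot, and variables do not carry over. Pictures are saved under pics/ and viewed, and the job is handed in when it is done.

Besides the shell and the picture viewer there is one more tool, called after "Emit:" by a JSON object that holds its "fn" and its "kwargs". jog_arm: Moves the arm, as the interface text tells. Its arguments: {"type":"object","properties":{"targets":{"type":"array"}},"required":["targets"]}

```bash
mkdir -p pics; ls; python3 - <<'E'
from cell import monitor, read_camera, ctrl
import cv2
s=monitor.read_state(); print(s); print(ctrl.grip_depth)
for n in ["side","top","wrist"]:
    c=read_camera(n); cv2.imwrite(f"pics/{n}0.png",c["pixels"][:,:,::-1]); print(n,c["mtx"],c["R"],c["t"])
E
```

```text
pics
{'time_s': 0.0, 'joints': array([ 1.09297618,  0.46838309, -0.01158329,  1.60364867,  0.00605451,
        1.07138305, -0.05629823]), 'qvel': array([ 6.58615356e-04, -4.95126755e-04,  6.99316078e-05,  8.24881856e-04,
       -1.28279356e-03,  1.63734762e-03,  1.13815078e-03]), 'tau': array([-3.40810502e-04, -5.20584691e+01, -1.26599951e-02, -2.43760926e+01,
       -5.65999816e-02,  1.70110288e-02,  1.54699183e-04]), 'ee_pos': array([ 0.27347058, -0.58901726,  0.21362615]), 'orientation': array([-0.59578539,  0.38095978, -0.3798297 ,  0.5963546 ]), 'force': array([ 0.34338922, -0.05078857,  0.07249313]), 'wrist_torque': array([ 0.00938606,  0.01518004, -0.02030936]), 'finger_gap': 0.0917697933148144}
0.0187
side [[619.64428757   0.         312.60198371]
 [  0.         619.64428757 246.83026463]
 [  0.           0.           1.        ]] [[-0.99837875 -0.05540828 -0.01303072]
 [-0.02124556  0.57513761 -0.81778075]
 [ 0.05280629 -0.81617808 -0.57538234]] [0.57025968 0.14586494 1.58318025]
top [[522.84309883   0.         313.91793585]
 [  0.         522.84309883 232.26750081]
 [  0.           0.           1.        ]] [[-0.00825742 -0.99986421 -0.01426131]
 [-0.99229866  0.00995598 -0.12346758]
 [ 0.1235928   0.01313196 -0.99224612]] [-0.0348513   0.57161259  1.23977838]
wrist [[397.7709463    0.         320.74025255]
 [  0.         397.7709463  237.29925288]
 [  0.           0.           1.        ]] [[ 0.42080236 -0.90714801 -0.00280378]
 [-0.86757029 -0.40334247  0.29092377]
 [-0.2650418  -0.11998894 -0.95674213]] [-0.64798854 -0.03220613  0.39321572]
```

View pics/top0.png

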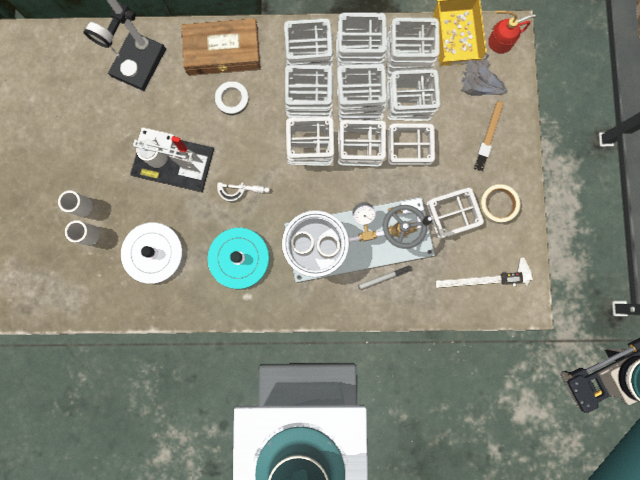

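View pics/side0.png

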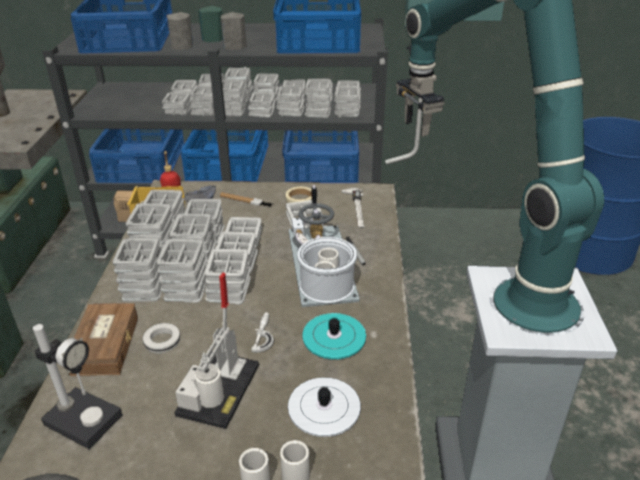

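View pics/wrist0.png

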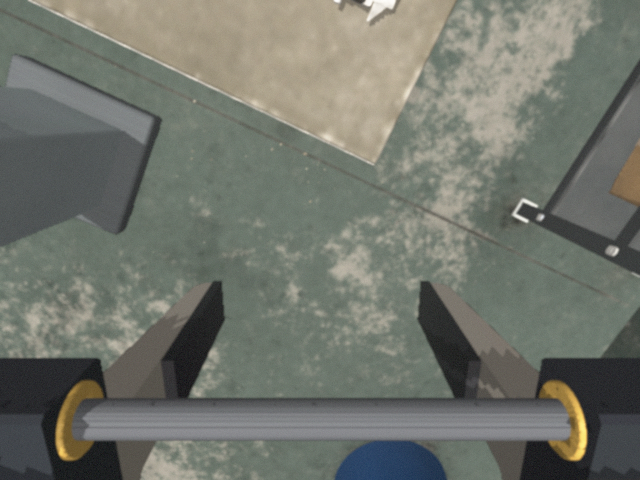

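Candidates for the cover, in the top image: the bright metal disc with black knob (151,253) and the teal disc with black knob (239,258). The white ring (232,98) has no knob. The description says aluminium, so I take (151,253). I'll check it in a close crop, along with the valve.

```bash
cat > h.py <<'E'
import numpy as np, cv2
from cell import monitor, read_camera, ctrl
from scipy.spatial.transform import Rotation as Rt
def ray(c,u,v):
    d=np.linalg.inv(c["mtx"])@np.array([u,v,1.]); o=-c["R"].T@c["t"]; return o,c["R"].T@d
def onz(c,u,v,z):
    o,d=ray(c,u,v); return o+d*(z-o[2])/d[2]
def tri(a,b):
    (o1,d1),(o2,d2)=a,b; A=np.stack([d1,-d2],1); k=np.linalg.lstsq(A,o2-o1,rcond=None)[0]
    p,q=o1+k[0]*d1,o2+k[1]*d2; return (p+q)/2,np.linalg.norm(p-q)
def proj(c,X):
    p=c["R"]@np.asarray(X)+c["t"]; p=c["mtx"]@p; return p[:2]/p[2]
def save(c,name,box=None,s=1):
    im=c["pixels"][:,:,::-1]
    if box: im=im[box[1]:box[3],box[0]:box[2]]
    cv2.imwrite("pics/"+name,cv2.resize(im,None,fx=s,fy=s,interpolation=cv2.INTER_CUBIC))
E
python3 - <<'E'
from h import *
t=cv2.imread("pics/top0.png");s=cv2.imread("pics/side0.png")
a=cv2.resize(t[210:300,110:290],None,fx=4,fy=4,interpolation=2)
b=cv2.resize(t[180:290,270:450],None,fx=4,fy=4,interpolation=2)
cv2.imwrite("pics/cropA.png",a)
cv2.imwrite("pics/cropB.png",b)
cv2.imwrite("pics/cropC.png",cv2.resize(s[170:310,260:380],None,fx=4,fy=4,interpolation=2))
cv2.imwrite("pics/cropD.png",cv2.resize(s[300:450,270:390],None,fx=4,fy=4,interpolation=2))
E
```

```text
(no output)
```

View pics/cropA.png

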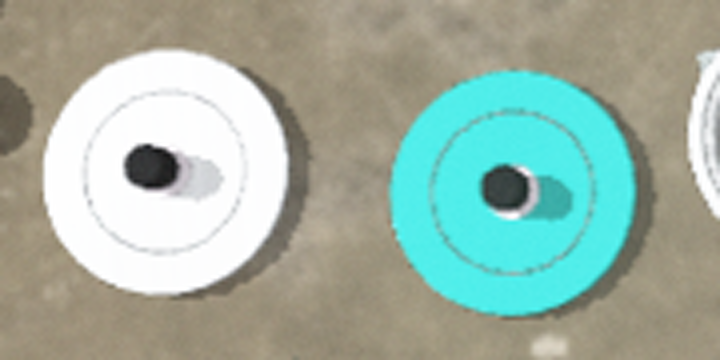

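View pics/cropB.png

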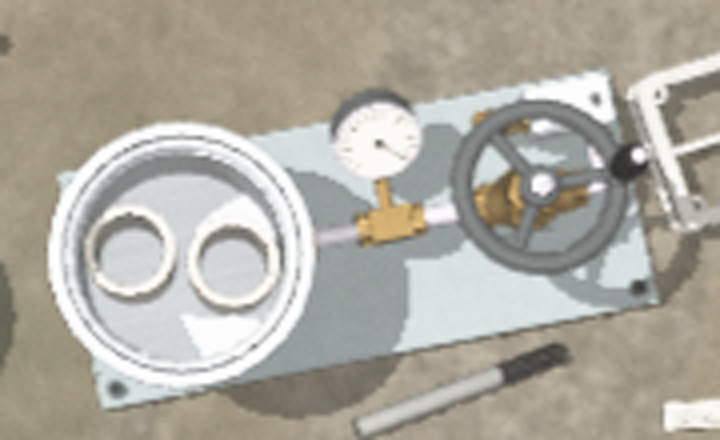

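View pics/cropC.png

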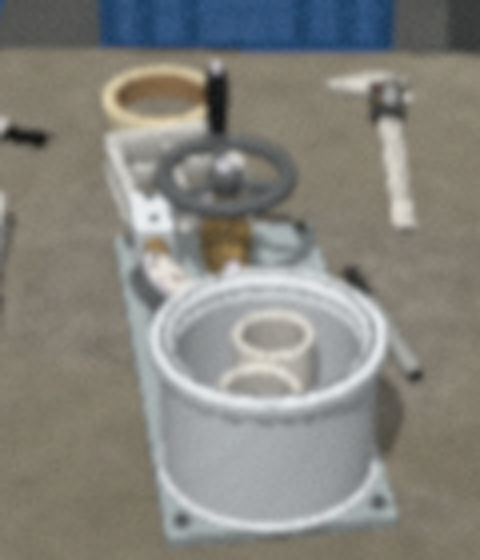

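View pics/cropD.png

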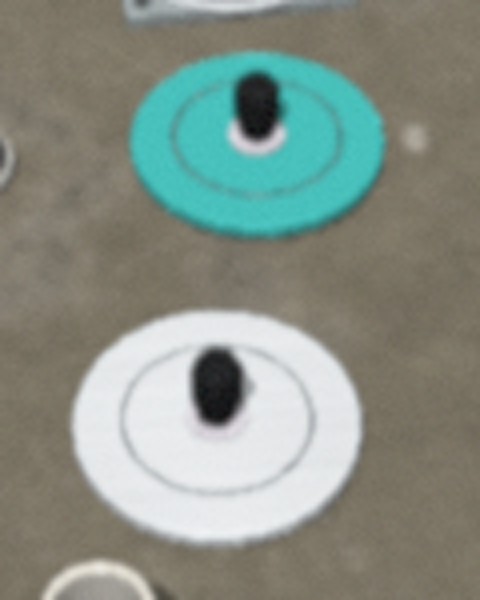

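```bash
cat >> h.py <<'E'
def st():
    s=monitor.read_state(); R=Rt.from_quat(s["orientation"]).as_matrix(); return s,R
def blob(m,box=None,pick="big"):
    mm=np.zeros_like(m,np.uint8)
    x0,y0,x1,y1=box; mm[y0:y1,x0:x1]=m[y0:y1,x0:x1]
    cs,_=cv2.findContours(mm,cv2.RETR_EXTERNAL,cv2.CHAIN_APPROX_NONE); return max(cs,key=cv2.contourArea)
def ringfit(c,cnt,z):
    P=np.array([onz(c,u,v,z)[:2] for u,v in cv2.convexHull(cnt)[:,0,:]+0.0])
    (x,y),r=cv2.minEnclosingCircle(P.astype(np.float32))
    # lsq circle
    A=np.c_[2*P,np.ones(len(P))]; q=np.linalg.lstsq(A,(P**2).sum(1),rcond=None)[0]
    return q[:2],np.sqrt(q[2]+q[0]**2+q[1]**2)
E
python3 - <<'E'
from h import *
s,R=st(); print("R",R.round(4))
t=read_camera("top"); sd=read_camera("side")
g=lambda c: c["pixels"].astype(int)
for n,c,box,zr in [("top",t,(110,215,195,290),0.018),("side",sd,(270,370,375,440),0.018)]:
    p=g(c); m=(p.min(2)>(170 if n=="top" else 150)).astype(np.uint8)
    cnt=blob(m,box); print(n,"cover",cv2.boundingRect(cnt),ringfit(c,cnt,zr))
for n,c,box in [("top",t,(276,205,352,282)),("side",sd,(290,230,362,275))]:
    p=g(c); m=(p.min(2)>(170 if n=="top" else 140)).astype(np.uint8)
    cnt=blob(m,box); print(n,"pot",cv2.boundingRect(cnt),ringfit(c,cnt,.116))
for n,c,box in [("top",t,(130,240,165,266)),("side",sd,(310,380,340,412)),("top",t,(418,212,434,228)),("side",sd,(305,180,320,206))]:
    p=g(c); m=(p.max(2)<75).astype(np.uint8); cnt=blob(m,box)
    M=cv2.moments(cnt); print(n,"dark",cv2.boundingRect(cnt),M["m10"]/M["m00"],M["m01"]/M["m00"], cv2.contourArea(cnt))
# wheel hub: crop px
print("wheel ", onz(t,270+541/4,180+185/4,.115))
a=ray(t,270+541/4,180+185/4); b=ray(sd,260+227/4,170+170/4); print(tri(a,b))
# handle
print(onz(t,270+632/4,180+160/4,.166))
print(tri(ray(t,270+632/4,180+160/4),ray(sd,260+217/4,170+68/4)))
# plate corner holes at z .012
for u,v in [(118,388),(638,288),(597,97)]: print("hole",onz(t,270+u/4,180+v/4,.012))
for u,v in [(182,520),(378,500)]: print("holeS",onz(sd,260+u/4,170+v/4,.012))
E
```

```text
R [[ 4.212e-01 -7.000e-04  9.070e-01]
 [-9.070e-01  1.200e-03  4.212e-01]
 [-1.400e-03 -1.000e+00 -1.000e-04]]
top cover (121, 222, 61, 62) (array([0.52750398, 0.36376354]), np.float64(0.07598208526332756))
side cover (288, 377, 73, 59) (array([0.52719037, 0.36762471]), np.float64(0.07739855209598821))
top pot (282, 210, 70, 72) (array([ 0.53649497, -0.04629632]), np.float64(0.08162199857622586))
side pot (290, 230, 72, 45) (array([ 0.56099026, -0.05069347]), np.float64(0.10746535507590241))
top dark (142, 246, 12, 11) 147.41477272727272 251.33143939393938 88.0
side dark (319, 388, 11, 18) 323.90994152046784 396.26081871345025 142.5
top dark (423, 216, 9, 9) 425.87777777777774 221.08333333333334 30.0
side dark (311, 189, 6, 15) 313.8473520249221 195.35825545171338 53.5
wheel  [ 0.5730743  -0.24969304  0.115     ]
(array([ 0.57309564, -0.25106772,  0.10617131]), np.float64(0.002312049066465399))
[ 0.57949356 -0.29141039  0.166     ]
(array([ 0.58004638, -0.29152843,  0.16556307]), np.float64(0.0009679663554768317))
hole [ 0.46371658 -0.00341298  0.012     ]
hole [ 0.52230979 -0.32414774  0.012     ]
hole [ 0.64189443 -0.30291233  0.012     ]
holeS [0.58803727 0.02225978 0.012     ]
holeS [ 0.46262031 -0.00279961  0.012     ]
```

The crop shows a bright metal disc with a black knob at (151,253), so that is the cover. The one at (239,258) is teal. The black upright handle is at (427,220) in the top image. Now I'll move over the pot for a closer look.

Emit:
{"fn": "jog_arm", "kwargs": {"targets": [[0,0,0,-38,-6,45,91],[0,0,0,-38,-6,45,91],[0,0,0,-38,-6,45,91],[0,0,0,-38,-6,45,91],[0,0,0,-38,-6,45,91],[0,0,0,-38,-6,45,91],[0,0,0,-38,-6,45,91],[0,0,0,-38,-6,45,91],[0,0,0,-38,-6,45,91],[0,0,0,-38,-6,45,91]]}}

```text
time_s: 1.5
ee_pos: [0.5224, -0.0537, 0.275]
orientation: [0.596, -0.38, 0.381, -0.596]
force: [0.3, -0.6, 0.3]
finger_gap: 0.0912
```

```bash
python3 - <<'E'
from h import *
c=read_camera("wrist"); save(c,"w1.png")
s,R=st(); print(s["ee_pos"],s["joints"].round(3))
print(proj(c,[.5355,-.0445,.116]),proj(c,[.573,-.2505,.105]))
E
```

```text
[ 0.52536524 -0.04448743  0.2760208 ] [ 0.331  0.224 -0.357  1.816  0.081  1.112 -1.179]
[318.5250537  200.44990551] [542.52801487 255.1796072 ]
```

View pics/w1.png

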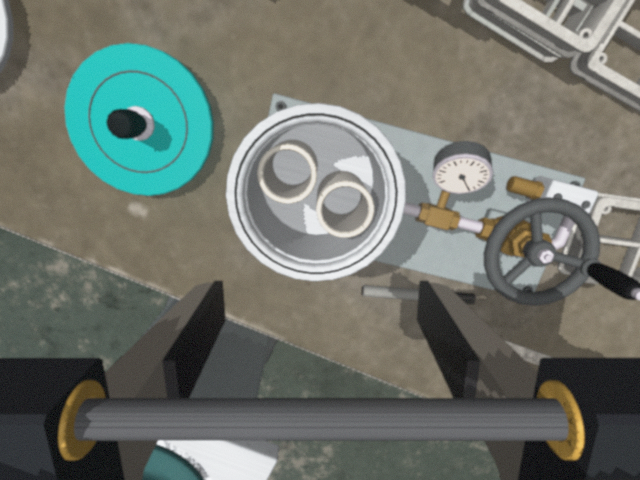

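Pot mouth centre is at about (316,191), wheel at (541,252), handle top at (610,275). I'll fit the rim.

```bash
python3 - <<'E'
from h import *
c=read_camera("wrist"); p=c["pixels"].astype(int)
m=((p.min(2)>165)).astype(np.uint8)
m[:, :]=cv2.morphologyEx(m,cv2.MORPH_OPEN,np.ones((3,3)))
cnt=blob(m,(222,98,410,285)); print(cv2.boundingRect(cnt),ringfit(c,cnt,.116))
v=np.zeros_like(p,np.uint8); v[m>0]=255; cv2.imwrite("pics/m1.png",v)
(o,(a,b),th)=cv2.fitEllipse(cv2.convexHull(cnt)); print(o,a,b,onz(c,*o,.116))
# Hough on gray for rim
g=cv2.cvtColor(c["pixels"],cv2.COLOR_RGB2GRAY)
E
```

```text
(236, 107, 174, 178) (array([ 0.53888102, -0.0409616 ]), np.float64(0.07646535819957374))
(325.783935546875, 197.67950439453125) 178.61741638183594 181.92140197753906 [ 0.54355243 -0.03888996  0.116     ]
```

View pics/m1.png

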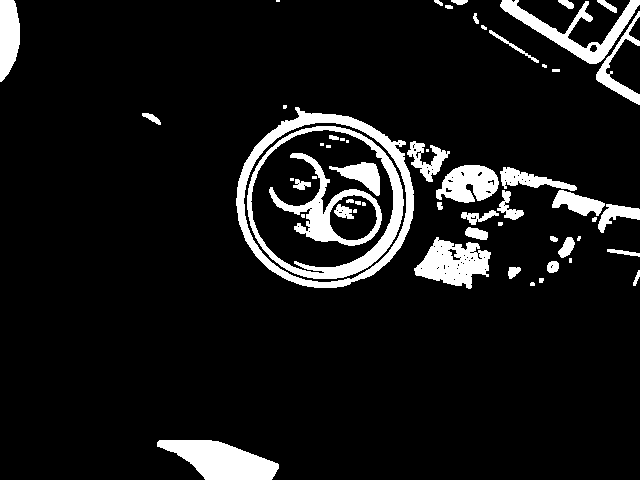

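```bash
cat >> h.py <<'E'
def circ(c,cx,cy,z,r0,r1,thr=165,n=72,dark=False):
    """radial scan from rough world centre: outermost bright point between r0,r1 -> world pts, robust circle"""
    g=c["pixels"].min(2); P=[]
    for a in np.linspace(0,2*np.pi,n,endpoint=False):
        for r in np.arange(r1,r0,-.0002):
            X=[cx+r*np.cos(a),cy+r*np.sin(a),z]; u,v=np.round(proj(c,X)).astype(int)
            if not(0<=u<640 and 0<=v<480): break
            if (g[v,u]<thr) if dark else (g[v,u]>thr): P.append(X[:2]);break
    P=np.array(P)
    for k in range(4):
        A=np.c_[2*P,np.ones(len(P))]; q=np.linalg.lstsq(A,(P**2).sum(1),rcond=None)[0]
        R=np.sqrt(q[2]+q[0]**2+q[1]**2); e=np.hypot(*(P-q[:2]).T)-R; P=P[abs(e)<max(.0008,2*np.median(abs(e)))]
    return q[:2],R,len(P),e.std()
E
python3 - <<'E'
from h import *
c=read_camera("wrist"); c=read_camera("wrist"); save(c,"w2.png"); s,R=st(); print(s["ee_pos"],s["time_s"])
print(circ(c,.537,-.043,.116,.066,.085))
print(circ(c,.537,-.043,.116,.066,.085,thr=185))
p=c["pixels"].astype(int); m=(p.min(2)>165).astype(np.uint8)
t=read_camera("top")
print("top",circ(t,.537,-.043,.116,.066,.085))
print("topcover",circ(t,.5274,.3655,.018,.06,.09))
E
```

```text
[ 0.5219121  -0.05449633  0.27443701] 1.7
(array([ 0.53668893, -0.0410564 ]), np.float64(0.07507147638195884), 49, np.float64(0.0003058096925451784))
(array([ 0.53658982, -0.04106144]), np.float64(0.07472100470719255), 71, np.float64(0.00029184130360902495))
top (array([0.16932264, 0.00751373]), np.float64(0.416381850314042), 1, np.float64(0.0))
topcover (array([0.52716057, 0.36361599]), np.float64(0.07621752374423223), 52, np.float64(0.0004181949031288717))
```

View pics/w2.png

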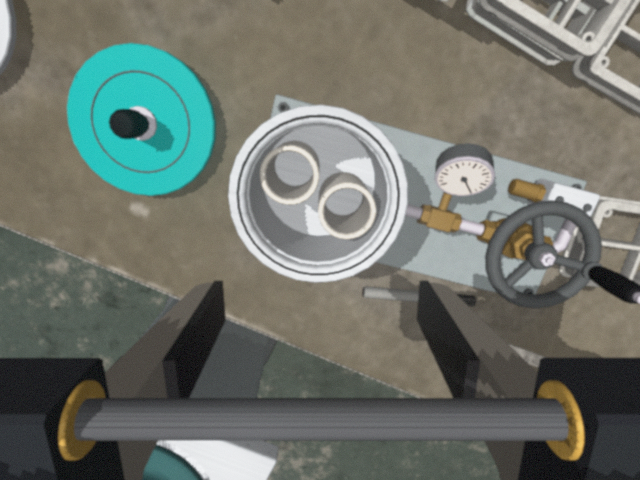

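Emit:
{"fn": "jog_arm", "kwargs": {"targets": [[0,0,0,-30,5,14,91],[0,0,0,-50,10,24,91],[0,0,0,-50,10,24,91],[0,0,0,-50,10,24,91],[0,0,0,-50,10,24,91],[0,0,0,-50,10,24,91],[0,0,0,-50,10,24,91],[0,0,0,-34,7,16,91],[0,0,0,-15,3,8,91],[0,0,0,0,0,0,91]]}}

```text
time_s: 3.0
ee_pos: [0.5277, 0.3639, 0.199]
orientation: [0.596, -0.381, 0.381, -0.595]
force: [-0.9, -0.8, -0.3]
finger_gap: 0.0913
```

Emit:
{"fn": "jog_arm", "kwargs": {"targets": [[0,0,0,0,0,0,91],[0,0,0,0,0,0,91]]}}

```text
time_s: 3.25
ee_pos: [0.5283, 0.3631, 0.2]
orientation: [0.596, -0.381, 0.382, -0.596]
force: [1.3, 0.3, -0.6]
finger_gap: 0.0913
```

```bash
python3 - <<'E'
from h import *
s,R=st(); print(s["ee_pos"],s["joints"].round(3))
c=read_camera("wrist"); save(c,"w3.png"); s,R=st(); print(s["ee_pos"],s["qvel"].round(3)); print(R.round(4))
print(circ(c,.527,.365,.018,.066,.085))
p=c["pixels"].astype(int); m=(p.max(2)<75).astype(np.uint8)
q=proj(c,[.527,.365,.045]).astype(int); print(q)
cnt=blob(m,(max(q[0]-60,0),max(q[1]-60,0),q[0]+60,q[1]+60)); print(cv2.boundingRect(cnt),cv2.contourArea(cnt)); 
E
```

```text
[0.52830696 0.36307498 0.20001704] [-0.314  0.52  -0.473  1.616  0.262  1.069 -2.   ]
[0.52812749 0.36344882 0.20004811] [-0.007 -0.    -0.004 -0.004 -0.002  0.001 -0.001]
[[ 4.191e-01  9.000e-04  9.079e-01]
 [-9.079e-01 -5.000e-04  4.191e-01]
 [ 8.000e-04 -1.000e+00  6.000e-04]]
(array([0.52768002, 0.36666605]), np.float64(0.07516404228468061), 72, np.float64(0.00027213533426288165))
[319 220]Traceback (most recent call last):
  File "<stdin>", line 7, in <module>
  File "h.py", line 22, in blob
    cs,_=cv2.findContours(mm,cv2.RETR_EXTERNAL,cv2.CHAIN_APPROX_NONE); return max(cs,key=cv2.contourArea)
                                                                              ~~~^^^^^^^^^^^^^^^^^^^^^^^^
ValueError: max() iterable argument is empty
```

View pics/w3.png

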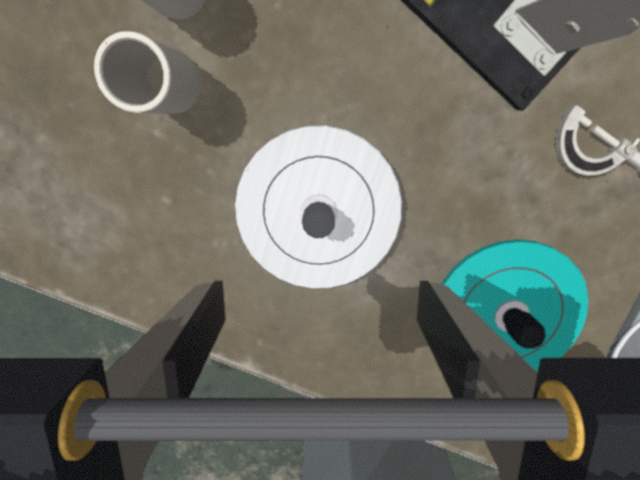

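White metal cover at (319,207), knob at (318,219), about 2.5 mm left of the finger centre line. Next: descend.

Emit:
{"fn": "jog_arm", "kwargs": {"targets": [[0,0,0,-1.5,20,0,91],[0,0,0,-1,40,0,91],[0,0,0,0,40,0.5,91],[0,0,0,0,30,0,80],[0,0,0,0,10,0,70],[0,0,0,0,0,0,60],[0,0,0,0,0,0,60]]}}

```text
time_s: 4.18
ee_pos: [0.5274, 0.3681, 0.0608]
orientation: [-0.595, 0.38, -0.381, 0.597]
force: [0.0, 0.1, 0.7]
finger_gap: 0.0596
```

```bash
python3 - <<'E'
from h import *
c=read_camera("wrist"); save(c,"w4.png"); s,R=st(); print(s["ee_pos"],s["force"]); print(proj(c,s["ee_pos"]-.0187*R[:,1]))
E
```

```text
[0.52747962 0.36813842 0.06097255] [ 0.46646755 -0.5861008  -0.82581795]
[322.91694311 321.43946084]
```

View pics/w4.png

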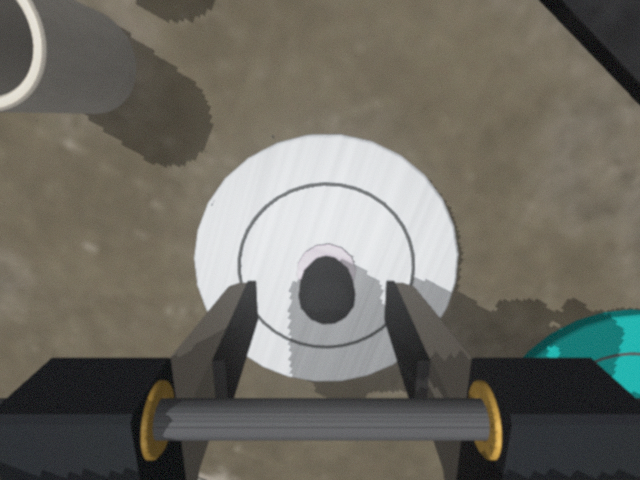

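```bash
python3 - <<'E'
from h import *
c=read_camera("wrist"); s,R=st(); print(s["ee_pos"]); q=circ(c,.527,.366,.018,.070,.085,thr=150); print(q)
d=np.r_[q[0],.0263]-s["ee_pos"]; print("tool mm",(R.T@d*1000).round(1))
E
```

```text
[0.52745941 0.36806733 0.06094419]
(array([0.52815483, 0.36685008]), np.float64(0.0746124987088388), 59, np.float64(0.0003679137709493931))
tool mm [ 1.4 34.6  0. ]
```

Emit:
{"fn": "jog_arm", "kwargs": {"targets": [[0,0,0,2,10,0,60],[0,0,0,0,16,0,60],[0,0,0,0,8,0,60],[0,0,0,0,0,0,60],[0,0,0,0,0,0,30],[0,0,0,0,0,0,20],[0,0,0,0,0,0,20],[0,0,0,0,0,0,20],[0,0,0,0,0,0,20]]}}

```text
time_s: 5.4
ee_pos: [0.5278, 0.3655, 0.0259]
orientation: [-0.596, 0.38, -0.381, 0.596]
force: [-0.9, -1.0, 2.8]
finger_gap: 0.0271
```

```bash
python3 - <<'E'
from h import *
c=read_camera("wrist"); save(c,"w5.png"); s,R=st(); print(s["ee_pos"],s["force"],s["finger_gap"]); q=circ(c,.527,.366,.018,.070,.085,thr=150); print(q)
d=np.r_[q[0],.0263]-s["ee_pos"]; print("tool mm",(R.T@d*1000).round(1))
E
```

```text
[0.52785188 0.3654841  0.02585097] [ 0.09900718 -1.40054417  2.30700507] 0.026435503031546622
(array([0.52807718, 0.36697962]), np.float64(0.07456153990434536), 44, np.float64(0.00026343897914784105))
tool mm [-1.3 -0.4  0.8]
```

View pics/w5.png

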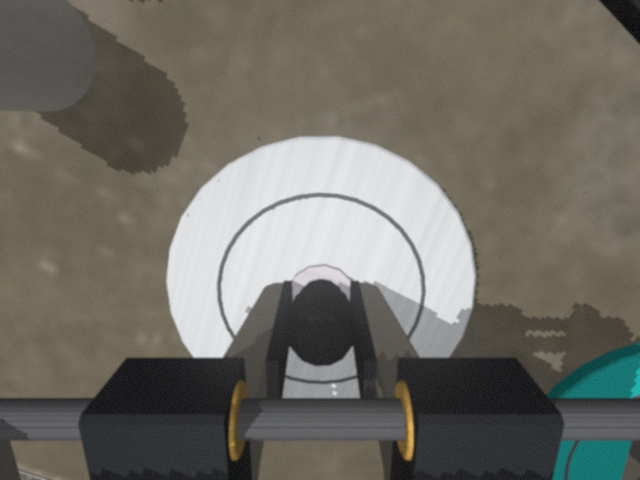

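Emit:
{"fn": "jog_arm", "kwargs": {"targets": [[0,0,0,0,-5,0,20],[0,0,0,0,-15,0,20],[0,0,0,0,-30,0,20],[0,0,0,0,-40,0,20],[0,0,0,0,-40,0,20],[0,0,0,0,-30,0,20],[0,0,0,0,-15,0,20],[0,0,0,0,-5,0,20],[0,0,0,0,0,0,20]]}}

```text
time_s: 6.58
ee_pos: [0.5271, 0.3653, 0.2046]
orientation: [0.597, -0.381, 0.38, -0.596]
force: [-1.0, -0.2, -6.7]
finger_gap: 0.0267
```

```bash
python3 - <<'E'
from h import *
c=read_camera("wrist"); save(c,"w6.png"); s,R=st(); print(s["ee_pos"],s["force"],s["finger_gap"],s["wrist_torque"])
t=read_camera("top"); save(t,"t6.png",(270,195,370,290),6)
for thr in (110,125,140,150,175,190,205,220): 
    r=circ(t,.537,-.043,.116,.066,.081,thr=thr); print(thr,r)
E
```

```text
[0.52693587 0.36511732 0.20413242] [ 0.10301965  0.25278575 -6.5469641 ] 0.026632594482205573 [ 0.04356983  0.00074361 -0.00470849]
110 (array([ 0.537, -0.043]), np.float64(0.0809999999999985), 50, np.float64(2.0457497382309813e-16))
125 (array([ 0.537, -0.043]), np.float64(0.08099999999999952), 46, np.float64(1.1113742644517125e-16))
140 (array([ 0.5366517 , -0.04565777]), np.float64(0.07872533018047578), 43, np.float64(0.00036557689465097076))
150 (array([ 0.53653061, -0.04569234]), np.float64(0.0785627855022515), 42, np.float64(0.000370552724016426))
175 (array([ 0.5371437 , -0.04351528]), np.float64(0.0765892166583334), 44, np.float64(0.0003021317986366273))
190 (array([ 0.5368117 , -0.04338758]), np.float64(0.07622668874098437), 40, np.float64(0.00041740947575335987))
205 (array([ 0.5363658 , -0.04327243]), np.float64(0.07586623108130539), 43, np.float64(0.0004482110801269831))
220 (array([ 0.53645385, -0.04269834]), np.float64(0.07542514757291785), 48, np.float64(0.0004890173858359151))
```

View pics/w6.png

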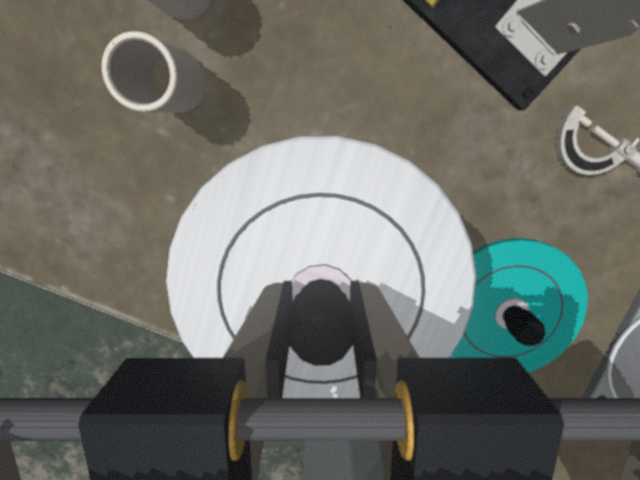

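View pics/t6.png

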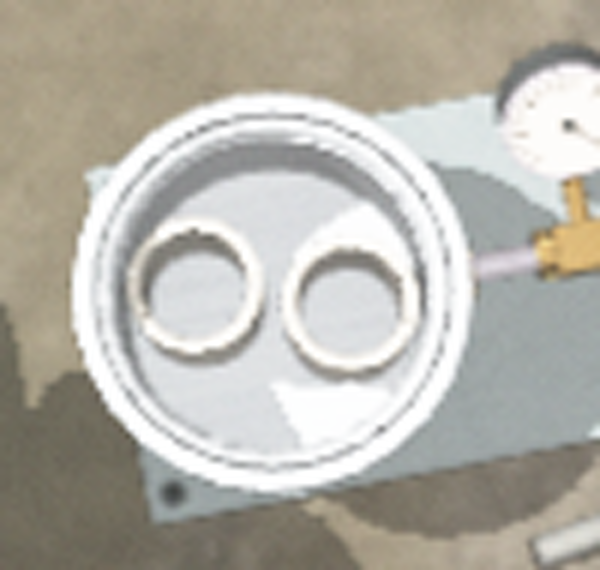

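Emit:
{"fn": "jog_arm", "kwargs": {"targets": [[0,0,0,15,0,-6.5,20],[0,0,0,35,0,-15,20],[0,0,0,50,0,-22,20],[0,0,0,50,0,-22,20],[0,0,0,50,0,-22,20],[0,0,0,50,0,-22,20],[0,0,0,50,0,-22,20],[0,0,0,40,5,-17,20],[0,0,0,23,10,-9,20],[0,0,0,10.5,10,-4.2,20]]}}

```text
time_s: 7.92
ee_pos: [0.5375, -0.044, 0.1799]
orientation: [0.596, -0.382, 0.381, -0.595]
force: [0.3, -0.1, -6.5]
finger_gap: 0.0269
```

Emit:
{"fn": "jog_arm", "kwargs": {"targets": [[0,0,0,0,10,0,20],[0,0,0,0,5,0,20],[0,0,0,0,0,0,20],[0,0,0,0,0,0,20]]}}

```text
time_s: 8.43
ee_pos: [0.5385, -0.0402, 0.1659]
orientation: [-0.596, 0.38, -0.38, 0.597]
force: [0.3, 0.1, -5.7]
finger_gap: 0.0269
```

```bash
python3 - <<'E'
from h import *
t=read_camera("top"); s,R=st(); print(s["ee_pos"],s["force"],s["finger_gap"],s["wrist_torque"],R.round(4))
z=s["ee_pos"][2]-.026+.018
save(t,"t7.png",(250,160,390,290),5)
for thr in (175,190,205,220): print(thr,circ(t,*s["ee_pos"][:2],z,.066,.082,thr=thr))
sd=read_camera("side"); save(sd,"s7.png",(250,170,400,310),4)
E
```

```text
[ 0.53856363 -0.04050987  0.16596049] [ 0.69057601 -0.87897339 -5.63585123] 0.02648148031751329 [ 0.01309133 -0.03820326 -0.00562512] [[ 4.222e-01  8.000e-04  9.065e-01]
 [-9.065e-01 -0.000e+00  4.222e-01]
 [ 3.000e-04 -1.000e+00  7.000e-04]]
175 (array([ 0.53820247, -0.04286334]), np.float64(0.07419311902430792), 7, np.float64(0.0006501065768527027))
190 (array([ 0.5400034 , -0.04247706]), np.float64(0.07339360308300612), 6, np.float64(0.0003808634783487081))
205 (array([ 0.5457275 , -0.04197749]), np.float64(0.07357439227848304), 11, np.float64(0.0015607676950581207))
220 (array([ 0.55903926, -0.03861108]), np.float64(0.075357931516478), 6, np.float64(0.00027189240642524516))
```

View pics/t7.png

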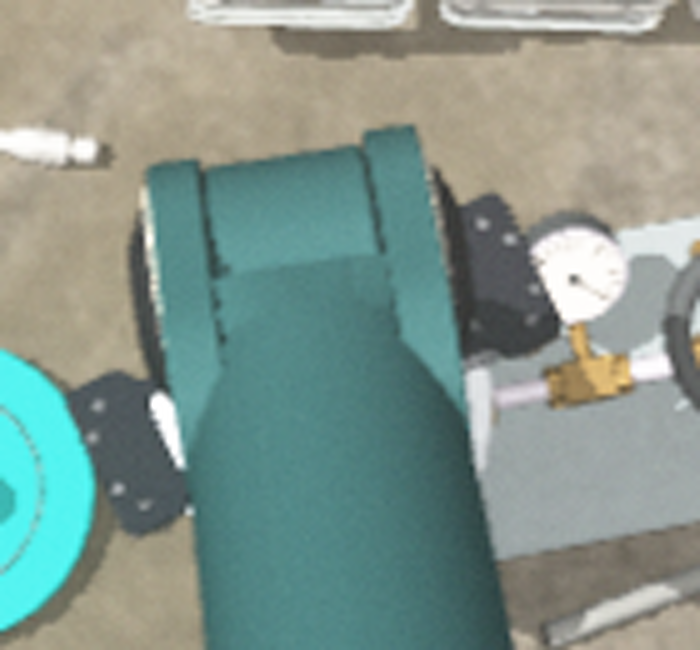

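View pics/s7.png

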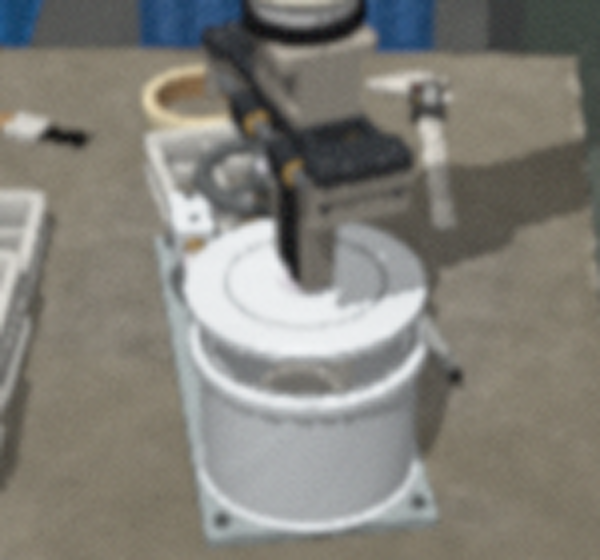

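```bash
python3 - <<'E'
from h import *
sd=read_camera("side"); s,R=st(); print(s["ee_pos"])
zc=s["ee_pos"][2]-.026+.008   # plate underside
p=sd["pixels"].astype(int); g=p.min(2)
# left and right extremes of the plate and the pot wall, row by row
for r in range(225,300,4):
    row=g[r]; idx=np.where(row[285:370]>150)[0]+285
    print(r, idx.min() if len(idx) else None, idx.max() if len(idx) else None, end=" | ")
print()
for P,rr in (([.5368,-.0418,.116],.076),([*s["ee_pos"][:2],zc+.01],.076),([.5368,-.0418,.06],.07)):
    a=np.linspace(0,6.283,200); U=np.array([proj(sd,[P[0]+rr*np.cos(k),P[1]+rr*np.sin(k),P[2]]) for k in a]); print(U[:,0].min(),U[:,0].max(),U[:,1].min(),U[:,1].max())
E
```

```text
[ 0.53847496 -0.04085369  0.16593856]
225 291 317 | 229 289 345 | 233 290 351 | 237 290 353 | 241 296 355 | 245 292 355 | 249 292 353 | 253 293 358 | 257 294 355 | 261 295 354 | 265 295 351 | 269 296 345 | 273 297 335 | 277 297 344 | 281 298 345 | 285 299 354 | 289 299 355 | 293 300 357 | 297 301 358 | 
296.5685050898471 356.276991194788 236.18973064349322 271.0550305899049
295.4070001915237 356.0681336506078 223.0721546465988 257.424941289968
299.47695968472027 353.3651279102975 254.6557460191265 287.36119539112343
```

```bash
python3 - <<'E'
from h import *
sd=read_camera("side"); s,R=st(); print(s["ee_pos"])
g=cv2.cvtColor(sd["pixels"],cv2.COLOR_RGB2GRAY).astype(float)
for r in (234,236,238,240,242,244,252,254,256,258,260):
    print(r,g[r,291:302].astype(int),g[r,350:362].astype(int))
E
```

```text
[ 0.53839791 -0.04097001  0.16586712]
234 [179 175 163 156 164 190 208 214 223 230 234] [158 157 154 140 118  97  86  87  82  84  83  78]
236 [179 170 147 129 140 186 221 233 237 237 236] [162 159 157 160 147 124  98  88  88  90  96  98]
238 [159 137 108  97 119 179 225 236 236 236 237] [159 158 157 158 159 144 116  92  89 103 124 132]
240 [152 133 107 100 134 192 229 235 236 236 235] [158 156 155 158 158 150 123  93  89 101 119 129]
242 [159 157 130 112 138 194 229 236 235 235 236] [173 175 178 186 200 197 150 107 101 117 129 125]
244 [151 169 161 136 130 170 221 235 235 235 236] [227 229 229 229 228 199 143 109 118 128 128 128]
252 [128 137 164 176 177 181 195 213 192 162 162] [164 144 127 122 144 156 158 158 153 139 128 126]
254 [122 132 158 172 176 183 204 219 196 149 138] [132 137 126 119 139 153 150 155 165 155 139 128]
256 [125 127 150 170 175 177 191 219 214 176 147] [123 126 118 132 168 180 150 131 141 154 154 144]
258 [128 125 133 164 174 171 175 208 223 210 177] [118 126 156 200 216 192 141  98  92 107 119 129]
260 [124 117 128 157 173 173 166 175 205 223 215] [141 179 217 223 194 150 107  87  83  87  97 105]
```

Emit:
{"fn": "jog_arm", "kwargs": {"targets": [[0,0,0,0.2,3,-2,20],[0,0,0,0,8,0,20],[0,0,0,0,7,0,20],[0,0,0,0,3,0,20],[0,0,0,0,0,0,20],[0,0,0,0,0,0,20]]}}

```text
time_s: 9.38
ee_pos: [0.5367, -0.0422, 0.1447]
orientation: [-0.596, 0.38, -0.381, 0.596]
force: [0.4, -0.2, -6.5]
finger_gap: 0.027
```

Emit:
{"fn": "jog_arm", "kwargs": {"targets": [[0,0,0,0,1.5,0,20],[0,0,0,0,1.5,0,20],[0,0,0,0,1.5,0,20],[0,0,0,0,0,0,20]]}}

```text
time_s: 9.88
ee_pos: [0.5363, -0.0422, 0.1399]
orientation: [0.596, -0.381, 0.38, -0.596]
force: [0.6, -0.6, -5.8]
finger_gap: 0.0269
```

Emit:
{"fn": "jog_arm", "kwargs": {"targets": [[0,0,0,0,1.5,0,20],[0,0,0,0,1,0,20],[0,0,0,0,0,0,20]]}}

```text
time_s: 10.25
ee_pos: [0.5364, -0.0422, 0.1375]
orientation: [0.596, -0.38, 0.38, -0.596]
force: [0.5, -0.1, -6.6]
finger_gap: 0.0268
```

Emit:
{"fn": "jog_arm", "kwargs": {"targets": [[0,0,0,0,1,0,20],[0,0,0,0,1,0,20],[0,0,0,0,0,0,20]]}}

```text
time_s: 10.62
ee_pos: [0.5364, -0.0422, 0.1355]
orientation: [0.596, -0.38, 0.38, -0.596]
force: [-0.5, -0.2, -5.6]
finger_gap: 0.0266
```

Still no contact, and the register is already below the rim. On down to seating.

Emit:
{"fn": "jog_arm", "kwargs": {"targets": [[0,0,0,0,0.8,0,20],[0,0,0,0,0.8,0,20],[0,0,0,0,0.5,0,20],[0,0,0,0,0,0,20],[0,0,0,0,0,0,20]]}}

```text
time_s: 11.25
ee_pos: [0.5365, -0.0422, 0.1338]
orientation: [0.596, -0.38, 0.38, -0.596]
force: [-2.3, 0.3, -0.2]
finger_gap: 0.027
```

```bash
python3 - <<'E'
from h import *
sd=read_camera("side"); save(sd,"s8.png",(270,190,390,310),5)
s,R=st(); print(s["ee_pos"],s["force"],s["wrist_torque"],s["finger_gap"])
E
```

```text
[ 0.53648341 -0.04219085  0.13382074] [-2.60277199 -0.38123607  0.71962623] [-0.03325254  0.54297525  0.0170993 ] 0.02703782313614786
```

View pics/s8.png

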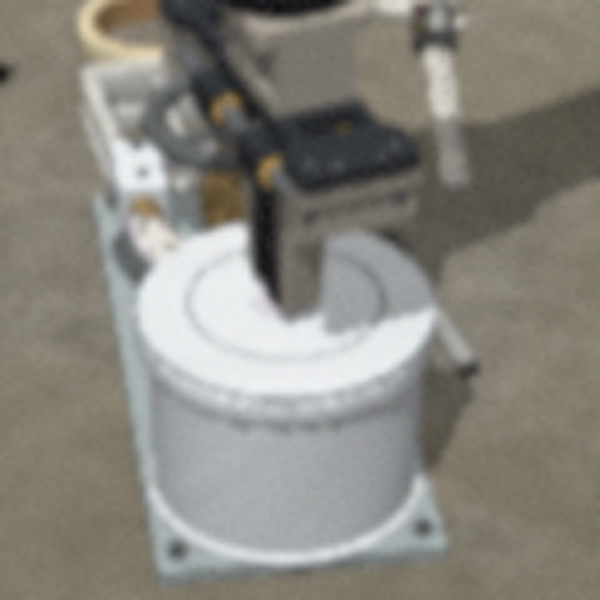

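Seated: TCP is at 0.1338 against the expected 0.1339, and the weight is off the gripper. I'll release slowly and rise.

Emit:
{"fn": "jog_arm", "kwargs": {"targets": [[0,0,0,0,0,0,32],[0,0,0,0,0,0,45],[0,0,0,0,0,0,60],[0,0,0,0,0,0,60],[0,0,0,0,-10,0,60],[0,0,0,0,-30,0,60],[0,0,0,0,-40,0,60],[0,0,0,0,-30,0,60],[0,0,0,0,-10,0,60],[0,0,0,0,0,0,60]]}}

```text
time_s: 12.55
ee_pos: [0.5365, -0.0422, 0.2537]
orientation: [-0.596, 0.38, -0.381, 0.596]
force: [0.0, 0.5, -0.8]
finger_gap: 0.0603
```

```bash
python3 - <<'E'
from h import *
c=read_camera("wrist"); save(c,"w9.png"); s,R=st(); print(s["ee_pos"],s["force"],s["joints"].round(2),R.round(3))
print(circ(c,.5368,-.0418,.126,.068,.085)); print(circ(c,.5368,-.0418,.126,.068,.085,thr=185))
E
```

```text
[ 0.53596985 -0.04227165  0.25275767] [ 0.01930947  0.27355317 -1.38285981] [ 0.36  0.27 -0.4   1.82  0.12  1.08 -1.23] [[ 0.421 -0.001  0.907]
 [-0.907 -0.     0.421]
 [-0.    -1.    -0.001]]
(array([ 0.53650593, -0.0406056 ]), np.float64(0.07482263985799055), 50, np.float64(0.00027096216918339323))
(array([ 0.53631424, -0.04069855]), np.float64(0.0744974914835271), 59, np.float64(0.0002686223824043699))
```

View pics/w9.png

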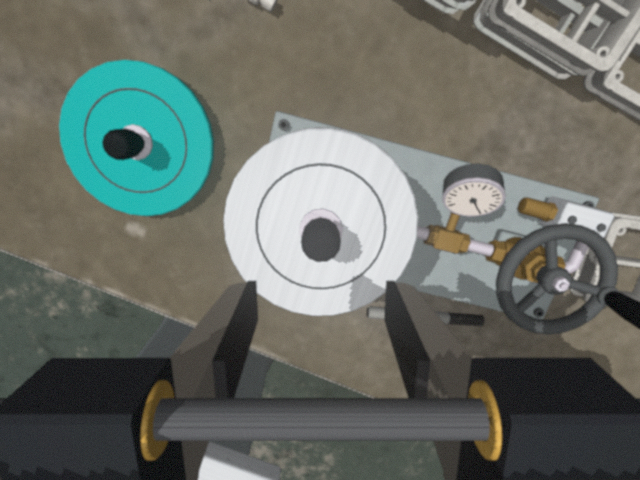

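The cover shows a full circle, centred at (320,221) in the image, with the knob free. Next, over the handle.

Emit:
{"fn": "jog_arm", "kwargs": {"targets": [[0,0,0,12,0,-3,60],[0,0,0,30,0,-8,60],[0,0,0,45,0,-12,60],[0,0,0,45,5,-12,60],[0,0,0,45,10,-12,60],[0,0,0,37,10,-10,60],[0,0,0,20,5,-5.5,60],[0,0,0,10,0,-3,60],[0,0,0,0,0,0,60],[0,0,0,0,0,0,60]]}}

```text
time_s: 13.85
ee_pos: [0.5803, -0.2894, 0.2241]
orientation: [-0.596, 0.38, -0.38, 0.597]
force: [0.0, 0.5, 0.7]
finger_gap: 0.0601
```

```bash
python3 - <<'E'
from h import *
c=read_camera("wrist"); save(c,"w10.png"); s,R=st(); print(s["ee_pos"],s["force"],s["joints"].round(2))
print(proj(c,[.58,-.2915,.166]),proj(c,[.5740,-.249,.105]))
for z in (.114,.144,.166): print(z,proj(c,[*s["ee_pos"][:2],z]))
E
```

```text
[ 0.58029007 -0.28941552  0.22410263] [-0.09034322 -0.06969412  0.66223743] [ 0.62  0.48 -0.28  1.58  0.14  1.1  -0.84]
[325.25206828 261.20815497] [269.65631468 217.11151734]
0.114 [322.17441102 235.14615156]
0.144 [322.27324359 248.0438616 ]
0.166 [322.36059556 259.44334496]
```

View pics/w10.png

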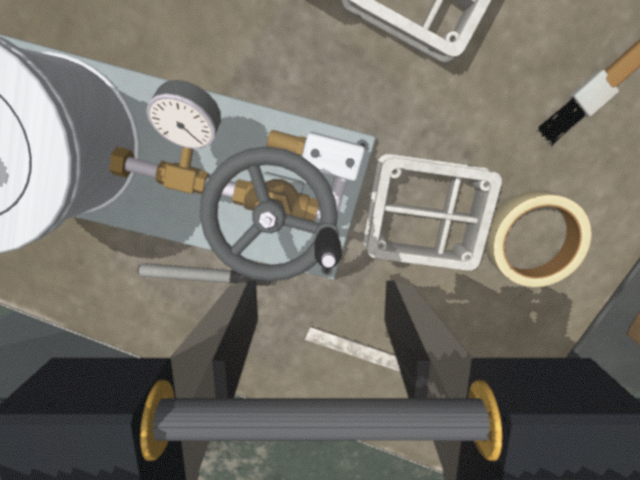

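```bash
python3 - <<'E'
from h import *
c=read_camera("wrist"); s,R=st(); print(s["ee_pos"])
save(c,"w11.png",(190,130,370,300),4)
for thr in (80,95): print(circ(c,.5740,-.2495,.105,.044,.058,thr=thr,dark=True))
g=c["pixels"].min(2); 
m=(g>150).astype(np.uint8); cnt=blob(m,(315,248,340,275)); M=cv2.moments(cnt); u=M["m10"]/M["m00"],M["m01"]/M["m00"]; print(u,cv2.contourArea(cnt),onz(c,*u,.166))
m=(c["pixels"].max(2)<55).astype(np.uint8); cnt=blob(m,(305,220,350,275)); M=cv2.moments(cnt); u=M["m10"]/M["m00"],M["m01"]/M["m00"]; print(u,cv2.boundingRect(cnt),onz(c,*u,.142))
E
```

```text
[ 0.58024709 -0.28964297  0.22410776]
(array([ 0.5712117 , -0.24602628]), np.float64(0.05462289450353681), 12, np.float64(0.0009510850694987628))
(array([ 0.57164029, -0.24437706]), np.float64(0.05405344648066364), 34, np.float64(0.0013884272295539733))
(327.8386123680241, 260.4132730015083) 110.5 [ 0.58110148 -0.29280495  0.166     ]
(327.87955555555556, 240.85333333333332) (316, 229, 25, 33) [ 0.58579241 -0.2910418   0.142     ]
```

View pics/w11.png

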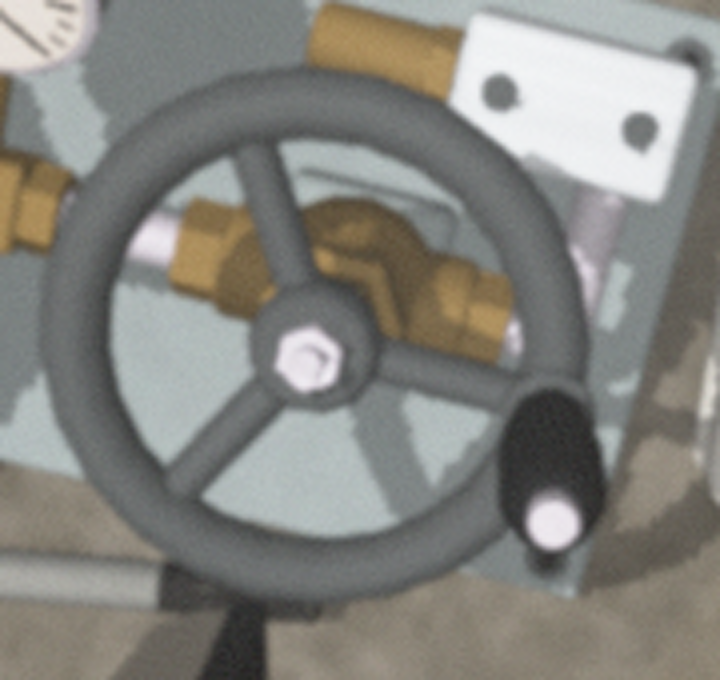

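Wheel centre (268.75,213.5), handle cap (328,260.4): they come out 45.4 mm apart, against 45 given. I'll descend on the handle.

Emit:
{"fn": "jog_arm", "kwargs": {"targets": [[0,0,0,3.5,5,-0.5,42],[0,0,0,0,15,0,42],[0,0,0,0,18,0,42],[0,0,0,0,5,0,42],[0,0,0,0,0,0,42],[0,0,0,0,0,0,42]]}}

```text
time_s: 14.7
ee_pos: [0.5812, -0.2946, 0.1809]
orientation: [-0.596, 0.38, -0.381, 0.596]
force: [-0.3, -0.3, -0.0]
finger_gap: 0.0417
```

```bash
python3 - <<'E'
from h import *
c=read_camera("wrist"); save(c,"w12.png"); s,R=st(); print(s["ee_pos"],s["force"])
print(proj(c,[*s["ee_pos"][:2],.166]))
E
```

```text
[ 0.58124948 -0.29458458  0.18103944] [ 0.49621164  1.07803968 -0.14659979]
[322.59821118 288.60061727]
```

View pics/w12.png

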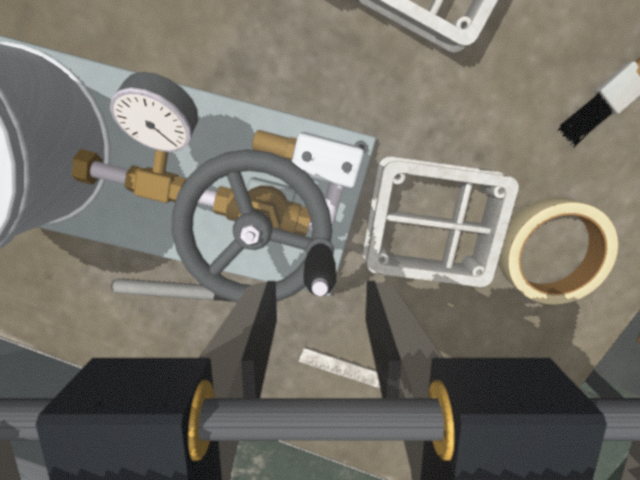

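Emit:
{"fn": "jog_arm", "kwargs": {"targets": [[0,0,0,-1,10,0,42],[0,0,0,0,20,0,42],[0,0,0,0,20,0,42],[0,0,0,0,6,0,42],[0,0,0,0,0,0,42],[0,0,0,0,0,0,25],[0,0,0,0,0,0,10],[0,0,0,0,0,0,10],[0,0,0,0,0,0,10],[0,0,0,0,0,0,10]]}}

```text
time_s: 16.0
ee_pos: [0.5809, -0.2941, 0.1251]
orientation: [0.596, -0.38, 0.381, -0.596]
force: [0.3, -1.9, 2.3]
finger_gap: 0.0176
```

```bash
python3 - <<'E'
from h import *
c=read_camera("wrist"); save(c,"w13.png"); s,R=st(); print(s["ee_pos"],s["force"],s["finger_gap"],R.round(4))
E
```

```text
[ 0.58096111 -0.29404368  0.12513102] [ 0.864262   -1.64753966  3.48722808] 0.01730352726914277 [[ 4.21e-01  1.30e-03  9.07e-01]
 [-9.07e-01 -1.00e-03  4.21e-01]
 [ 1.40e-03 -1.00e+00  8.00e-04]]
```

View pics/w13.png

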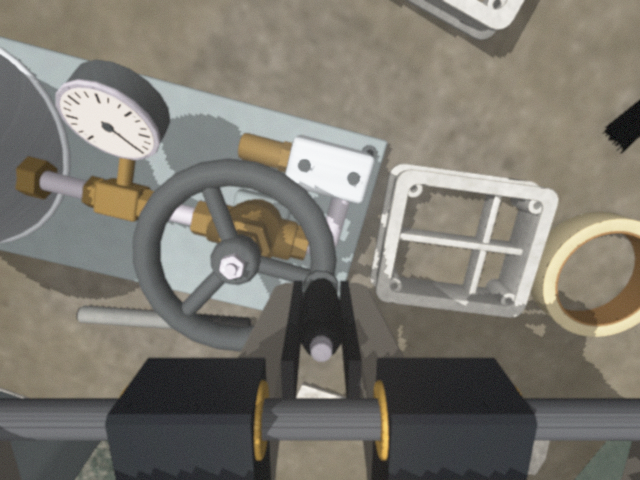

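```bash
cat >> h.py <<'E'
def table(C,r,th0,step,n,R):
    for k in range(n):
        a,b=th0+k*step,th0+(k+1)*step
        d=np.r_[r*(np.cos(b)-np.cos(a)),r*(np.sin(b)-np.sin(a)),0]; t=R.T@d*1000
        print(f"{np.degrees(a):.0f}->{np.degrees(b):.0f} [{t[0]:.1f},{t[2]:.1f}]")
E
python3 - <<'E'
from h import *
c=read_camera("wrist"); s,R=st()
P=s["ee_pos"][:2]
print(onz(c,234,254,.105), "d",P-onz(c,234,254,.105)[:2])
E
```

```text
[ 0.57725367 -0.24638586  0.105     ] d [ 0.00365883 -0.04766615]
```

```bash
python3 - <<'E'
from h import *
s,R=st(); table(0,.045,np.radians(-85),np.radians(-8),12,R)
E
```

```text
-85->-93 [-2.5,-5.7]
-93->-101 [-3.3,-5.3]
-101->-109 [-4.0,-4.8]
-109->-117 [-4.7,-4.2]
-117->-125 [-5.2,-3.5]
-125->-133 [-5.6,-2.8]
-133->-141 [-6.0,-2.0]
-141->-149 [-6.2,-1.1]
-149->-157 [-6.3,-0.2]
-157->-165 [-6.2,0.6]
-165->-173 [-6.1,1.5]
-173->-181 [-5.8,2.3]
```

Emit:
{"fn": "jog_arm", "kwargs": {"targets": [[0,0,0,-2.5,0,-5.7,10],[0,0,0,-3.3,0,-5.3,10],[0,0,0,0,0,0,10]]}}

```text
time_s: 16.48
ee_pos: [0.5677, -0.2944, 0.1251]
orientation: [0.596, -0.38, 0.381, -0.595]
force: [0.6, -4.6, 5.0]
finger_gap: 0.0175
```

Emit:
{"fn": "jog_arm", "kwargs": {"targets": [[0,0,0,-4,0,-4.8,10],[0,0,0,-4.7,0,-4.2,10],[0,0,0,-5.2,0,-3.5,10],[0,0,0,0,0,0,10]]}}

```text
time_s: 16.98
ee_pos: [0.5494, -0.288, 0.125]
orientation: [0.597, -0.381, 0.381, -0.595]
force: [-2.9, -6.2, 5.4]
finger_gap: 0.0173
```

Emit:
{"fn": "jog_arm", "kwargs": {"targets": [[0,0,0,-5.6,0,-2.8,10],[0,0,0,-6,0,-2,10],[0,0,0,-6.2,0,-1.1,10],[0,0,0,0,0,0,10]]}}

```text
time_s: 17.48
ee_pos: [0.5353, -0.2741, 0.125]
orientation: [0.597, -0.382, 0.38, -0.594]
force: [-5.4, -5.4, 9.6]
finger_gap: 0.0174
```

```bash
cat > fit.py <<'E'
from h import *
import sys,json
from scipy.optimize import least_squares
def cfit(P,fixed=True):
    P=np.array(P)
    return least_squares(lambda q: np.hypot(P[:,0]-q[0],P[:,1]-q[1])-(.045 if fixed else q[2]),[.576,-.249,.045])
E
python3 - <<'E'
from fit import *
P=[(.5810,-.2940),(.5677,-.2944),(.5494,-.2880),(.5353,-.2741)]
for f in(True,False):
    r=cfit(P,f); print(r.x,r.fun*1000)
c=cfit(P).x; d=np.array(P)-c[:2]; print(np.degrees(np.arctan2(d[:,1],d[:,0])))
s,R=st(); print(s["ee_pos"],s["force"])
table(0,.045,np.radians(-146),np.radians(-8),14,R)
E
```

```text
[ 0.57309798 -0.24971716  0.045     ] [-0.0176468   0.00771651  0.02410576 -0.0198931 ]
[ 0.57299706 -0.2499467   0.04477226] [ 0.00206751 -0.0044712   0.00357248 -0.00116879]
[ -79.88238379  -96.88832035 -121.75847814 -147.17461464]
[ 0.53527373 -0.27405608  0.12499031] [-5.43569964 -5.38774111  9.55908879]
-146->-154 [-6.3,-0.6]
-154->-162 [-6.3,0.3]
-162->-170 [-6.2,1.2]
-170->-178 [-5.9,2.0]
-178->-186 [-5.6,2.8]
-186->-194 [-5.2,3.6]
-194->-202 [-4.6,4.3]
-202->-210 [-4.0,4.9]
-210->-218 [-3.3,5.4]
-218->-226 [-2.5,5.8]
-226->-234 [-1.6,6.1]
-234->-242 [-0.8,6.2]
-242->-250 [0.1,6.3]
-250->-258 [1.0,6.2]
```

Emit:
{"fn": "jog_arm", "kwargs": {"targets": [[0,0,0,-6.2,-0.5,-1.8,10],[0,0,0,-6.2,-0.5,-0.9,10],[0,0,0,-6.2,0,0,10],[0,0,0,0,0,0,10]]}}

```text
time_s: 17.98
ee_pos: [0.5286, -0.2576, 0.1252]
orientation: [0.596, -0.379, 0.382, -0.596]
force: [4.4, -7.1, -4.0]
finger_gap: 0.0168
```

Emit:
{"fn": "jog_arm", "kwargs": {"targets": [[0,0,0,-5.9,0,2,10],[0,0,0,-5.6,0,2.8,10],[0,0,0,-5.2,0,3.6,10],[0,0,0,0,0,0,10]]}}

```text
time_s: 18.48
ee_pos: [0.529, -0.2562, 0.1255]
orientation: [0.599, -0.377, 0.39, -0.589]
force: [11.0, -42.2, -18.1]
finger_gap: 0.0172
```

Emit:
{"fn": "jog_arm", "kwargs": {"targets": [[0,0,0,-4.6,0,4.3,10],[0,0,0,-4,0,4.9,10],[0,0,0,-3.3,0,5.4,10],[0,0,0,0,0,0,10]]}}

```text
time_s: 18.98
ee_pos: [0.5359, -0.2182, 0.1246]
orientation: [-0.596, 0.381, -0.379, 0.597]
force: [-1.2, 0.5, -0.0]
finger_gap: 0.0102
```

I queued the third call without reading the second: the stop came at about -171° and the fingers slipped off the handle. I'll raise clear and look.

Emit:
{"fn": "jog_arm", "kwargs": {"targets": [[0,0,0,0,-10,0,10],[0,0,0,0,-25,0,20],[0,0,0,0,-25,0,30],[0,0,0,0,-10,0,42],[0,0,0,0,0,0,42],[0,0,0,0,0,0,42]]}}

```text
time_s: 19.73
ee_pos: [0.5358, -0.2202, 0.1946]
orientation: [0.596, -0.381, 0.38, -0.596]
force: [-0.3, 0.2, -0.1]
finger_gap: 0.0421
```

```bash
python3 - <<'E'
from h import *
c=read_camera("wrist"); save(c,"w14.png"); s,R=st(); print(s["ee_pos"],s["force"])
sd=read_camera("side"); save(sd,"s14.png",(250,150,400,310),4)
a=np.radians(-171.6); print(proj(c,[.5731+.045*np.cos(a),-.2497+.045*np.sin(a),.166]),proj(c,[.5731,-.2497,.105]))
E
```

```text
[ 0.53576761 -0.22027938  0.19443649] [-0.32637401 -0.52763532 -0.13827729]
[375.97592954 314.34502943] [385.80900181 212.85064008]
```

View pics/w14.png

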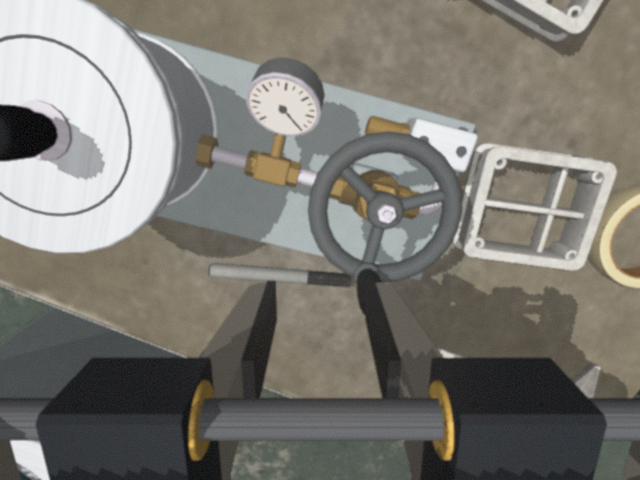

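View pics/s14.png

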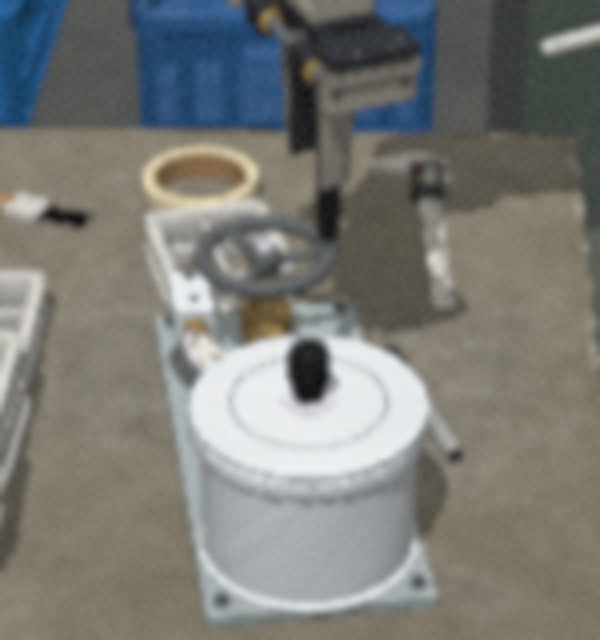

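The handle is still at the stop, its base at (367,275). The cover is flat and seated in the side view, and nothing else is disturbed. Re-gripping.

Emit:
{"fn": "jog_arm", "kwargs": {"targets": [[0,0,0,8,0,-6,46],[0,0,0,14,0,-10,46],[0,0,0,8,0,-6,46],[0,0,0,0,0,0,46],[0,0,0,0,0,0,46]]}}

```text
time_s: 20.45
ee_pos: [0.5292, -0.2568, 0.1955]
orientation: [-0.596, 0.38, -0.38, 0.596]
force: [-0.2, 0.1, -0.6]
finger_gap: 0.046
```

```bash
python3 - <<'E'
from h import *
c=read_camera("wrist"); save(c,"w15.png"); s,R=st(); print(s["ee_pos"],s["force"])
print(proj(c,[*s["ee_pos"][:2],.166])); d=np.array([.5286,-.2567,.1253])-s["ee_pos"]; print(R.T@d*1000)
E
```

```text
[ 0.52933299 -0.25652646  0.1954896 ] [ 0.62436331 -0.05834807 -0.47748244]
[322.15835204 277.14983751]
[-0.13567582 70.18947495 -0.75279489]
```

View pics/w15.png

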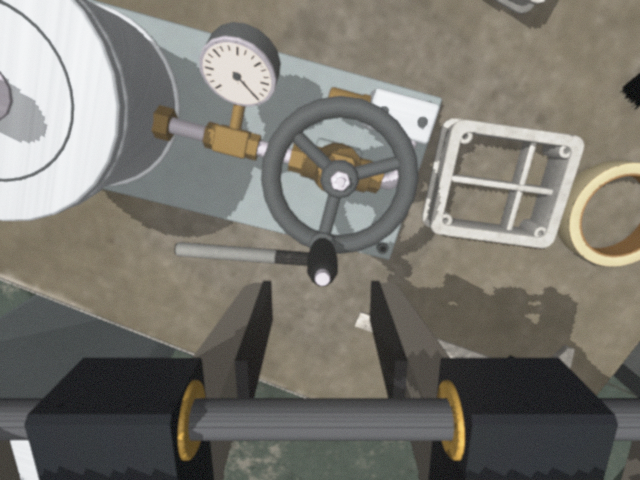

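Handle cap at (321,278), predicted (322,277): aligned. Descend and grip.

Emit:
{"fn": "jog_arm", "kwargs": {"targets": [[0,0,0,0,12,-0.7,46],[0,0,0,0,24,0,46],[0,0,0,0,24,0,46],[0,0,0,0,10,0,46],[0,0,0,0,0,0,42],[0,0,0,0,0,0,25],[0,0,0,0,0,0,10],[0,0,0,0,0,0,10],[0,0,0,0,0,0,10],[0,0,0,0,0,0,10]]}}

```text
time_s: 21.75
ee_pos: [0.529, -0.2577, 0.1262]
orientation: [0.596, -0.38, 0.381, -0.596]
force: [0.9, 0.2, 4.3]
finger_gap: 0.0174
```

```bash
python3 - <<'E'
from h import *
s,R=st(); print(s["ee_pos"],s["force"],s["finger_gap"]); d=s["ee_pos"][:2]-[.5731,-.2497]; print(np.hypot(*d),np.degrees(np.arctan2(d[1],d[0])))
E
```

```text
[ 0.52902219 -0.25771775  0.12617548] [0.91926226 0.17144671 4.28538139] 0.017360337306842825
0.044801089662123136 -169.69061814326537
```

Emit:
{"fn": "jog_arm", "kwargs": {"targets": [[0,0,0,-2.4,0,0.7,10],[0,0,0,-2.4,0,0.7,10],[0,0,0,0,0,0,10],[0,0,0,0,0,0,10]]}}

```text
time_s: 22.25
ee_pos: [0.529, -0.2574, 0.1262]
orientation: [0.597, -0.379, 0.384, -0.594]
force: [4.1, -10.1, -0.0]
finger_gap: 0.0173
```

```bash
python3 - <<'E'
from h import *
s,R=st(); print(s["ee_pos"],s["force"],s["finger_gap"]); d=s["ee_pos"][:2]-[.5731,-.2497]; print(np.hypot(*d),np.degrees(np.arctan2(d[1],d[0])))
E
```

```text
[ 0.52899804 -0.25741612  0.12623738] [  4.06569809 -10.07067696  -0.03156037] 0.017289377528272445
0.044771876840280896 -170.07593118007676
```

```bash
python3 - <<'E'
from h import *
s,R0=st(); X=np.array([.4215,-.9068,0]);Z=np.array([.9068,.4215,0]); R=np.stack([X,[0,0,-1],Z],1)
table(0,.045,np.radians(-170),np.radians(10),36,R)
E
```

```text
-170->-160 [7.7,-1.4]
-160->-150 [7.8,0.0]
-150->-140 [7.7,1.4]
-140->-130 [7.4,2.7]
-130->-120 [6.8,3.9]
-120->-110 [6.0,5.0]
-110->-100 [5.0,6.0]
-100->-90 [3.9,6.8]
-90->-80 [2.7,7.4]
-80->-70 [1.4,7.7]
-70->-60 [-0.0,7.8]
-60->-50 [-1.4,7.7]
-50->-40 [-2.7,7.4]
-40->-30 [-3.9,6.8]
-30->-20 [-5.0,6.0]
-20->-10 [-6.0,5.0]
-10->-0 [-6.8,3.9]
-0->10 [-7.4,2.7]
10->20 [-7.7,1.4]
20->30 [-7.8,-0.0]
30->40 [-7.7,-1.4]
40->50 [-7.4,-2.7]
50->60 [-6.8,-3.9]
60->70 [-6.0,-5.0]
70->80 [-5.0,-6.0]
80->90 [-3.9,-6.8]
90->100 [-2.7,-7.4]
100->110 [-1.4,-7.7]
110->120 [0.0,-7.8]
120->130 [1.4,-7.7]
130->140 [2.7,-7.4]
140->150 [3.9,-6.8]
150->160 [5.0,-6.0]
160->170 [6.0,-5.0]
170->180 [6.8,-3.9]
180->190 [7.4,-2.7]
```

Emit:
{"fn": "jog_arm", "kwargs": {"targets": [[0,0,0,4.8,0,-1.4,10],[0,0,0,7.7,0,-1.4,10],[0,0,0,7.8,0,0,10],[0,0,0,7.7,0,1.4,10],[0,0,0,7.4,0,2.7,10],[0,0,0,6.8,0,3.9,10],[0,0,0,6,0,5,10],[0,0,0,0,0,0,10]]}}

```text
time_s: 23.25
ee_pos: [0.5577, -0.2918, 0.1262]
orientation: [0.596, -0.38, 0.38, -0.596]
force: [0.0, -1.1, 6.3]
finger_gap: 0.0176
```

```bash
cat > a.py <<'E'
from h import *
s,R=st(); d=s["ee_pos"][:2]-[.5731,-.2497]; print(s["time_s"],s["ee_pos"].round(4),s["force"].round(1),s["finger_gap"].round(4),"r",np.hypot(*d).round(4),"ang",np.degrees(np.arctan2(d[1],d[0])).round(2), s["joints"].round(2), Rt.from_matrix(R).as_quat().round(3))
E
python3 a.py
```

```text
Traceback (most recent call last):
  File "a.py", line 2, in <module>
    s,R=st(); d=s["ee_pos"][:2]-[.5731,-.2497]; print(s["time_s"],s["ee_pos"].round(4),s["force"].round(1),s["finger_gap"].round(4),"r",np.hypot(*d).round(4),"ang",np.degrees(np.arctan2(d[1],d[0])).round(2), s["joints"].round(2), Rt.from_matrix(R).as_quat().round(3))
                                                                                                           ^^^^^^^^^^^^^^^^^^^^^
AttributeError: 'float' object has no attribute 'round'
```

Emit:
{"fn": "jog_arm", "kwargs": {"targets": [[0,0,0,5,0,6,10],[0,0,0,3.9,0,6.8,10],[0,0,0,2.7,0,7.4,10],[0,0,0,1.4,0,7.7,10],[0,0,0,0,0,7.8,10],[0,0,0,-1.4,0,7.7,10],[0,0,0,-2.7,0,7.4,10],[0,0,0,-3.9,0,6.8,10],[0,0,0,0,0,0,10]]}}

```text
time_s: 24.38
ee_pos: [0.6124, -0.2718, 0.1262]
orientation: [-0.596, 0.38, -0.381, 0.596]
force: [0.2, -0.2, 5.4]
finger_gap: 0.0171
```

```bash
sed -i 's/s\["finger_gap"\].round(4)/round(s["finger_gap"],4)/' a.py; python3 a.py
```

```text
24.375 [ 0.6124 -0.2718  0.1262] [ 0.2 -0.2  5.4] 0.0171 r 0.0451 ang -29.38 [ 0.55  0.61 -0.26  1.61  0.18  0.95 -0.91] [-0.596  0.38  -0.381  0.596]
```

Emit:
{"fn": "jog_arm", "kwargs": {"targets": [[0,0,0,-5,0,6,10],[0,0,0,-6,0,5,10],[0,0,0,-6.8,0,3.9,10],[0,0,0,-7.4,0,2.7,10],[0,0,0,-7.7,0,1.4,10],[0,0,0,-7.8,0,0,10],[0,0,0,-7.7,0,-1.4,10],[0,0,0,-7.4,0,-2.7,10],[0,0,0,-6.8,0,-3.9,10],[0,0,0,-6,0,-5,10]]}}

```text
time_s: 25.62
ee_pos: [0.589, -0.2074, 0.1262]
orientation: [-0.596, 0.379, -0.381, 0.596]
force: [2.0, -3.8, 5.7]
finger_gap: 0.0173
```

```bash
python3 a.py
```

```text
25.625 [ 0.589  -0.2074  0.1262] [ 2.  -3.8  5.7] 0.0173 r 0.0452 ang 69.37 [ 0.49  0.54 -0.27  1.73  0.18  0.89 -1.  ] [-0.596  0.379 -0.381  0.596]
```

Emit:
{"fn": "jog_arm", "kwargs": {"targets": [[0,0,0,-5,0,-6,10],[0,0,0,-3.9,0,-6.8,10],[0,0,0,-2.7,0,-7.4,10],[0,0,0,-1.4,0,-7.7,10],[0,0,0,0,0,-7.8,10],[0,0,0,1.4,0,-7.7,10],[0,0,0,2.7,0,-7.4,10],[0,0,0,3.9,0,-6.8,10],[0,0,0,5,0,-6,10],[0,0,0,6,0,-5,10]]}}

```text
time_s: 26.88
ee_pos: [0.5294, -0.2394, 0.1261]
orientation: [-0.595, 0.38, -0.38, 0.597]
force: [2.0, 2.6, 8.7]
finger_gap: 0.0174
```

```bash
python3 a.py
```

```text
26.875 [ 0.5294 -0.2394  0.1261] [2.  2.6 8.7] 0.0174 r 0.0449 ang 166.72 [ 0.58  0.48 -0.28  1.83  0.17  0.85 -0.91] [-0.595  0.38  -0.38   0.597]
```

Emit:
{"fn": "jog_arm", "kwargs": {"targets": [[0,0,0,6.8,-0.5,-3.9,10],[0,0,0,7.4,-0.5,-2.7,10],[0,0,0,7.7,0,-1.4,10],[0,0,0,7.8,0,0,10],[0,0,0,7.7,0,1.4,10],[0,0,0,7.4,0,2.7,10],[0,0,0,6.8,0,3.9,10],[0,0,0,6,0,5,10],[0,0,0,5,0,6,10],[0,0,0,3.9,0,6.8,10]]}}

```text
time_s: 28.12
ee_pos: [0.5717, -0.2948, 0.1262]
orientation: [0.596, -0.382, 0.379, -0.596]
force: [-3.7, 4.2, 6.0]
finger_gap: 0.0169
```

```bash
python3 a.py
```

```text
28.125 [ 0.5717 -0.2948  0.1262] [-3.7  4.2  6. ] 0.0169 r 0.0451 ang -91.74 [ 0.61  0.57 -0.26  1.67  0.17  0.92 -0.85] [ 0.596 -0.382  0.379 -0.596]
```

Commanded angle now -90° on the second turn (one full turn plus 80°).

Emit:
{"fn": "jog_arm", "kwargs": {"targets": [[0,0,0,2.7,0,7.4,10],[0,0,0,1.4,0,7.7,10],[0,0,0,0,0,7.8,10],[0,0,0,-1.4,0,7.7,10],[0,0,0,-2.7,0,7.4,10],[0,0,0,-3.9,0,6.8,10],[0,0,0,-5,0,6,10],[0,0,0,-6,0,5,10],[0,0,0,-6.8,0,3.9,10],[0,0,0,-7.4,0,2.7,10]]}}

```text
time_s: 29.38
ee_pos: [0.6175, -0.2413, 0.1263]
orientation: [-0.596, 0.38, -0.381, 0.596]
force: [1.5, -3.1, -0.3]
finger_gap: 0.0172
```

```bash
python3 a.py
```

```text
29.375 [ 0.6175 -0.2413  0.1263] [ 1.5 -3.1 -0.3] 0.0172 r 0.0452 ang 10.69 [ 0.51  0.6  -0.26  1.63  0.18  0.94 -0.95] [-0.596  0.38  -0.381  0.596]
```

Emit:
{"fn": "jog_arm", "kwargs": {"targets": [[0,0,0,-7.7,0,1.4,10],[0,0,0,-7.8,0,0,10],[0,0,0,-7.7,0,-1.4,10],[0,0,0,-7.4,0,-2.7,10],[0,0,0,-6.8,0,-3.9,10],[0,0,0,-6,0,-5,10],[0,0,0,-5,0,-6,10],[0,0,0,-3.9,0,-6.8,10],[0,0,0,-2.7,0,-7.4,10],[0,0,0,-1.4,0,-7.7,10]]}}

```text
time_s: 30.62
ee_pos: [0.5571, -0.2076, 0.1263]
orientation: [-0.596, 0.38, -0.381, 0.596]
force: [4.1, -2.9, -6.1]
finger_gap: 0.0171
```

```bash
python3 a.py
```

```text
30.625 [ 0.5571 -0.2076  0.1263] [ 4.1 -2.9 -6.1] 0.0171 r 0.0451 ang 110.84 [ 0.51  0.5  -0.28  1.8   0.17  0.86 -0.98] [-0.596  0.38  -0.381  0.596]
```

Emit:
{"fn": "jog_arm", "kwargs": {"targets": [[0,0,0,0,0,-7.8,10],[0,0,0,1.4,0,-7.7,10],[0,0,0,2.7,0,-7.4,10],[0,0,0,3.9,0,-6.8,10],[0,0,0,5,0,-6,10],[0,0,0,6,0,-5,10],[0,0,0,6.8,0,-3.9,10],[0,0,0,3.7,0,-1.5,10],[0,0,0,0,0,0,10],[0,0,0,0,0,0,10]]}}

```text
time_s: 31.88
ee_pos: [0.5282, -0.2521, 0.1263]
orientation: [-0.596, 0.38, -0.38, 0.597]
force: [5.1, 2.9, -5.5]
finger_gap: 0.0175
```

```bash
python3 a.py
```

```text
31.875 [ 0.5282 -0.2521  0.1263] [ 5.1  2.9 -5.5] 0.0175 r 0.045 ang -176.94 [ 0.6   0.48 -0.27  1.82  0.16  0.86 -0.88] [-0.596  0.38  -0.38   0.597]
```

Emit:
{"fn": "jog_arm", "kwargs": {"targets": [[0,0,0,2.6,0,-0.9,10],[0,0,0,2.7,0,-0.8,10],[0,0,0,0,0,0,10],[0,0,0,0,0,0,10]]}}

```text
time_s: 32.38
ee_pos: [0.5289, -0.2576, 0.1263]
orientation: [-0.596, 0.38, -0.38, 0.597]
force: [4.0, 3.3, -5.0]
finger_gap: 0.017
```

```bash
python3 a.py; python3 a.py
```

```text
32.375 [ 0.5289 -0.2576  0.1263] [ 4.   3.3 -5. ] 0.017 r 0.0449 ang -169.85 [ 0.6   0.49 -0.27  1.82  0.16  0.86 -0.88] [-0.596  0.38  -0.38   0.597]
32.375 [ 0.5289 -0.2576  0.1263] [ 4.   3.3 -5. ] 0.017 r 0.0449 ang -169.85 [ 0.6   0.49 -0.27  1.82  0.16  0.86 -0.88] [-0.596  0.38  -0.38   0.597]
```

Emit:
{"fn": "jog_arm", "kwargs": {"targets": [[0,0,0,-0.8,0,0.3,10],[0,0,0,0,0,0,10],[0,0,0,0,0,0,10],[0,0,0,0,0,0,10]]}}

```text
time_s: 32.88
ee_pos: [0.5288, -0.2576, 0.1263]
orientation: [-0.596, 0.38, -0.38, 0.596]
force: [4.4, 3.2, -6.5]
finger_gap: 0.0174
```

```bash
python3 a.py; python3 - <<'E'
from h import *
t=read_camera("top"); save(t,"t16.png"); w=read_camera("wrist"); save(w,"w16.png"); sd=read_camera("side"); save(sd,"s16.png",(250,150,400,310),4)
E
python3 a.py
```

```text
32.875 [ 0.5288 -0.2576  0.1263] [ 4.4  3.2 -6.5] 0.0174 r 0.045 ang -169.9 [ 0.6   0.49 -0.27  1.82  0.16  0.86 -0.88] [-0.596  0.38  -0.38   0.596]
33.025 [ 0.5288 -0.2576  0.1263] [ 4.9  0.7 -6. ] 0.0173 r 0.045 ang -169.88 [ 0.6   0.49 -0.27  1.82  0.16  0.86 -0.88] [-0.596  0.38  -0.38   0.596]
```

View pics/t16.png

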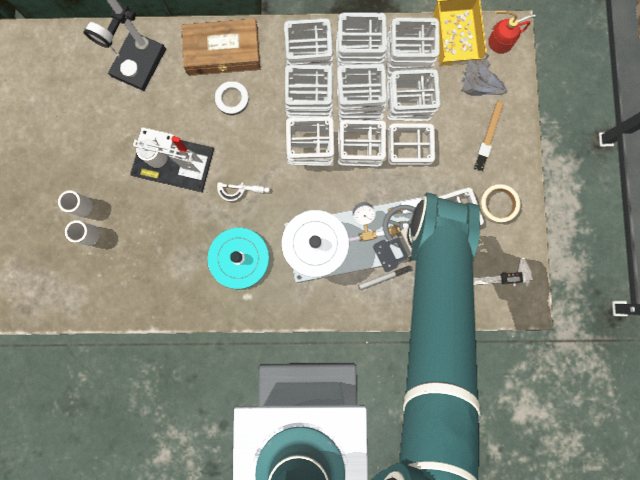

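View pics/w16.png

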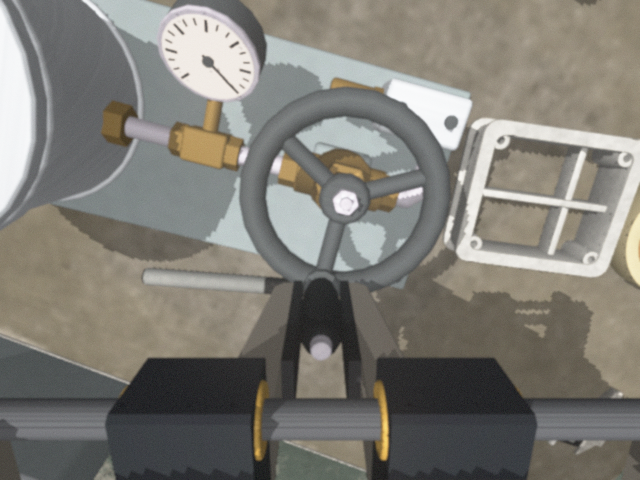

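View pics/s16.png

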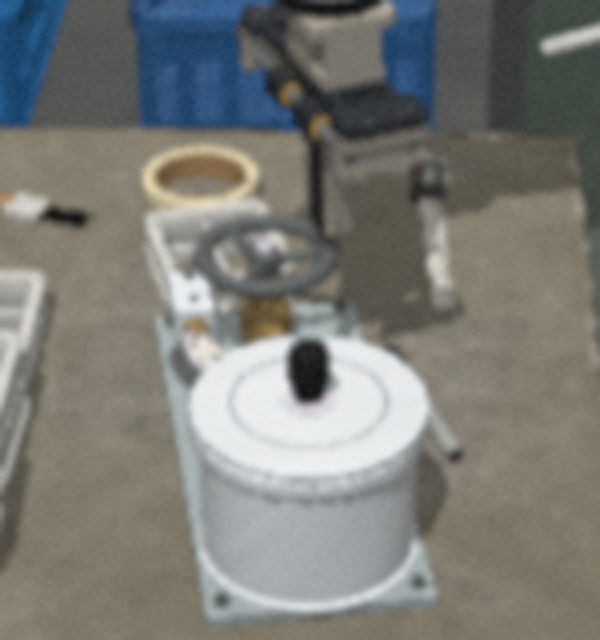

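The cover is flat on the pot at (316,242) in the top view. The handle is gripped at (320,320) in the wrist view, and the bystanders are in place. Handing in.

```bash
python3 -c "
from cell import ctrl; print(ctrl.hand_in())"; python3 a.py
```

```text
the job is handed in; nothing more can be done
None
the job is handed in; nothing more can be done
```

The job is handed in. The cover is on the pot, and the valve is backed off two full turns from its stop with the gripper still holding the handle. It took about 33 of the 61 s.

- **Cover:** I took the bright aluminium cover, not the teal look-alike. The register dropped in without touching the rim. It seated with the tool at 0.1338 m against 0.1339 m expected, and I then let it go. In the last side and top pictures it sits flat and centred.
- **Valve:** The wheel came to its stop at a handle angle of about -169.9°, confirmed by a second, gentle push of about 10 N. I backed it off two turns, counted row by row. The last reading was -169.9° again, with the grip closed on the barrel at 17.3 mm, a 45.0 mm radius and 0.7 to 5 N sideways force.
- **Mistake on the way:** On the first run into the stop I had sent several moves at once. The force at the end of one move was about 47 N, and the fingers slipped off the handle. I do not know the peak between readings. I lifted clear and found the handle still at the stop, so I re-gripped it and pressed to the stop again before counting the two turns.
- **Bystanders:** The marker, frame, caliper and micrometer looked unmoved in the last pictures, though the arm partly hid the frame and caliper from the top camera.

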